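# Press a dowel home and keep the press lever held down

## Robot

A 7-joint arm with a two-finger parallel gripper is mounted at the origin on a cart in front of the work surface, level with it; the furniture and walls round the work are solid. World frame = base frame: x ahead of the robot, y to its left, z up, the work surface at z = 0. Lengths are in m, angles in rad, forces in N, time in s.
With the tool pointing down it reaches from about 0.425 to 0.875 m from the base axis. Payload 4.7 kg.
Tool frame: the origin (TCP) lies midway between the tips of the shut fingers; the grasp point (between the pads) lies 19 mm behind it; z points along the fingers, y is the line along which they close (so a half turn about z gives the same grasp; the last joint's range is limited). The gripper opens to 87 mm and grips with 3 to 60 N. Pads are 19 mm wide; open, the fingers measure 117 mm over their backs; the gripper's body (75 mm by 190 mm) begins 51 mm behind the grasp point.
Start: joints at [1.2, 0.321, -0.07, 1.45, 0.023, 1.371, -0.057], TCP at [0.244, -0.602, 0.19] pointing down, gripper open.
Joint ranges: [-2.86, 2.86], [-0.3, 2.09], [-1.38, 1.24], [0.06, 2.45], [-1.56, 4.7], [0.09, 2.05], [-2.69, 2.69]. Speed limits (rad/s): [2.57, 2.57, 3.14, 3.14, 3.14, 3.14, 3.14].

## Interface

Orientations are given as a rotation vector (axis times angle).
In Python, from bench import ctrl gives the robot as it stands. The module is installed in compiled form; this text tells all that it offers.
- The arm moves only by the shell command python3 -m handwheel 'ROWS' [FORCE]. ROWS is JSON, a list of rows, each a list of 7 numbers: the finger opening in m, from 0 to 0.087, then the shift along the tool's x, y, z in m, then the turn, a rotation vector about the tool's x, y, z in degrees. A call has 1 to 12 rows; each row shifts and turns the commanded pose from where the row before left it, along the tool's axes as they then stand; what a row does not reach is not made up. A row lasts 1/8 s, in which the tool goes at most 62.5 mm and 10.7 degrees, less where a joint would pass 70% of its speed; a pose out of reach is approached as far as the arm can. A call is refused whole if a number of a shift passes 0.0625 or a number of a turn 10.7, either way. A call with a gripper value outside its range is refused whole. The fingers move at their own pace and stop on an object; FORCE is the grip in N (left out, the last holds). Time passes only in rows, so rows that do not move let the fingers close. It gives the time, the measured TCP pose, the force, the opening and the grip force at its end, in the units of the state.
- ctrl.get_state(): the state, without advancing time (a new reading comes with each control period).
- ctrl.get_image(name): name is "scene" or "top" or "wrist"; returns (picture, depth): 420x560x3 uint8, blue, green, red; 420x560 float32, m along the optical axis (not along the pixel's ray), 0 where there is no reading.
- ctrl.camera_info(name): a dict with "intrinsics" (3x3 intrinsics, pixels), "R" (3x3) and "t" (3): a world point X has camera coordinates R X + t. Camera axes: x right, y down, z forward; pixel columns grow to the right and rows downward; lengths in m; the calibration is good to about 2 mm. The wrist camera is an equidistant fisheye: a pixel r from the principal point sees the ray r / f radians off the axis. A picture is of the moment at which its call begins: read the wrist's pose just before it. camera_info takes no time and is no camera call; for the wrist camera it gives the pose at the moment of the call.
- ctrl.close_job(): hands the job in; it is judged then, once.
The state is a dict: "time": time; "joint_positions": joint angles; "qd": joint speeds; "joint_torque": joint torques, N m; "position": TCP position; "tool_rot": TCP orientation; "ft_force": force on the tool from outside, world axes, zero at the start; "torque": the same for the moment, N m; "grip_width": opening from 0.0 (shut) to 1.0 (fully open); "grip_force": force on a finger pad.
Only numpy, scipy, OpenCV 4.12 (cv2) and the standard library are available. Lean on these libraries where they do the work, as an engineer would, in place of code of your own. Each camera call takes 0.05 s, during which the arm holds its last target. There are 200 camera calls.

## Task

Swing the catch that props up the hand lever of the bench press out of the way, then push the lever down: first the ram drives the dowel flush into the block, and then go on until the ram's spring-loaded nose is pushed about half-way in, so that it squeezes the joint while the retaining compound sets. Finish still holding the lever steadily there, without letting go, and leave the loose things round the press where they are.

Things in the scene. Friction and masses are not known exactly. Their poses are not given: they have to be found in the camera images.
- press: Grey C-frame hand-lever press fixed to the bench. Origin: on the bench top straight below the ram (ram at x = y = 0). x points from the front (lever grip at -x) to the column, y to the catch's side, z up. It stands on a wooden block, x -110 to 150, y +-85, 50 mm high. Head y +-28, x -36 to 105, z 175 to 235 mm; lever fork to z 282 at x 34 to 76.
- lever (a joint): Hand lever, rad. Hinge at press x 55, z 255 mm, axis along y. 0 = sprung up, its 12 x 20 mm bar rising 0.38 rad toward the front; grows as the grip goes down, to 0.54; springs back if let go. Stops at about 0.04 on the catch. The ram goes down 54 mm per rad: nose meets the block at 0.30, is half-way in at 0.41, fully in at 0.52.
- lever_grip (a point): Centre of the lever's cross grip, a black round bar along press y, 26 mm diameter, 110 mm long. At lever value q: press x = 55 - 215 cos(0.38 - q), z = 255 + 215 sin(0.38 - q) mm: z 335 at rest, 272 as the nose meets the block, 260 / 249 / 237 with it a quarter / half / three quarters in. Push or pinch it from above: 3 N to start, 8 N to drive the dowel, 11 to 17 N as the nose yields.
- catch (a joint): Safety catch, rad: a steel strut before the head, turning on a stud at press x -46, y 0, z 215 mm (axis along x). 0 = upright, propping the lever; 0.70 = swung out to press +y, lever free. An over-centre spring holds it at either end and carries it on once past about 0.3.
- catch_knob (a point): Centre of the black ball, 22 mm diameter, on the catch's side arm, 100 mm from the stud. At catch value c: press x -46, y = 100 cos(0.35 - c), z = 215 + 100 sin(0.35 - c) mm: z 249 when propping the lever, 181 when clear. Pushed down from above (about 3 N) it swings the catch clear.
- nose (a joint): Spring-loaded nose under the ram, 24 mm diameter, m. 0 = fully out, with 12 mm of bare shank showing between nose and ram; 0.012 = fully in. It yields (28 N at first, 40 N half-way) once the dowel is flush and the nose stands on the block.
- dowel (a joint): Steel dowel, 12 mm diameter, a press fit (about 18 N) upright in the middle of the block, m. 0 = standing 12 mm proud; 0.012 = flush with the block's top.
- block: Aluminium block 60 x 50 x 36 mm, loose in the nest on the anvil, centred under the ram. Origin: centre of its underside, 90 mm above the bench (top at 126 mm). At rest the nose's face is 16 mm above its top.
- squeeze_bottle: White squeeze bottle, 58 mm diameter, 180 mm tall, standing to the press -y side; origin at the centre of its underside. Bystander.
- spanner_13: Steel spanner, 182 x 26 x 7 mm, lying flat on the press +y side, its length along its own y; origin at the centre of its underside. Bystander.
- guide_block_a: Spare steel block with holes, 32 x 84 x 25 mm, lying in front of the press on its -y side; origin at the centre of its underside. Bystander.
Things that resemble listed ones, but are neither listed nor needed, are in the scene too. Several things have the shape of the block; the one meant has the colours described above.

How it is judged:
By the outcome, as a careful person would: the job done as asked, in the order asked, and still so for the second after the job is handed in, while the arm keeps its last pose, push and grip.
It also fails if it takes over 42 s, if anything falls off the work surface, if the arm or the gripper's body presses on something with over 40 N, if the wrist force passes 120 N, or if a joint passes its speed limit or range.

## Working session

There is one attempt and no reset: what is moved stays moved. The work goes in short steps, Python scripts to look and compute and a shell command to move; the robot and the scene stay as the last step left them, time stands still between calls to the robot, and variables do not carry over. Pictures are saved under pics/ and viewed, at most 10 in all, crops included, and the job is handed in when it is done.

```bash
mkdir -p pics
cat > h.py <<'E'
import numpy as np,cv2
from bench import ctrl
def snap(n,f):
    c=ctrl.camera_info(n);p,d=ctrl.get_image(n);cv2.imwrite('pics/'+f+'.png',p);np.savez('pics/'+f+'.npz',d=d,K=c['intrinsics'],R=c['R'],t=c['t']);return p,d,c
def cloud(f):
    z=np.load('pics/'+f+'.npz');d=z['d'];K=z['K'];v,u=np.indices(d.shape)
    P=np.stack([(u-K[0,2])/K[0,0]*d,(v-K[1,2])/K[1,1]*d,d],-1)
    return (P-z['t'])@z['R']   # R^T (P-t)
E
python3 - <<'E'
from h import *
s=ctrl.get_state();print(s)
a=snap('scene','s0')[0];b=snap('top','t0')[0]
E
```

```text
{'time': 0.0, 'joint_positions': array([ 1.20010284,  0.32179385, -0.07008986,  1.4517056 ,  0.02262064,
        1.37074572, -0.05690689]), 'qd': array([ 0.00190767,  0.0012072 ,  0.00153079, -0.00086296,  0.00293345,
        0.00148385, -0.00052508]), 'joint_torque': array([ 2.22438493e-04, -4.91286206e+01, -4.03768821e-01, -3.12528920e+01,
       -6.38740626e-02,  4.37890913e-02,  1.86187690e-04]), 'position': array([ 0.24370684, -0.6019258 ,  0.18896516]), 'tool_rot': array([-3.08184436e+00, -6.00416282e-01,  7.37962710e-04]), 'ft_force': array([ 0.18566666, -0.33562133,  0.13389083]), 'torque': array([-0.00450843,  0.00212887, -0.0133453 ]), 'grip_force': 0.0, 'grip_width': 1.0028476916425597}
```

View pics/s0.png

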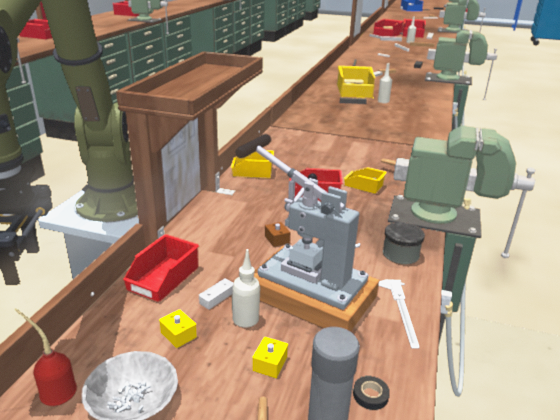

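View pics/t0.png

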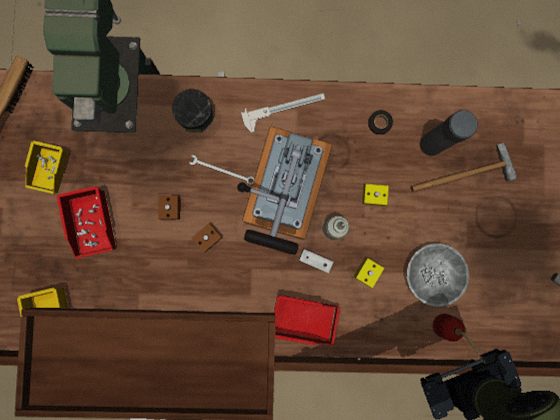

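The scene view shows the press at (325,230), with its black grip at (253,147) and the bottle at (246,295). In the top view the grip is at (271,242), the knob at (244,187), the bottle at (337,227), the guide block at (317,261) and the spanner at (222,170). The overhead shelf is at (20-275, 310-410).

Lookalikes:
- **Grip:** black tape (380,122) and black pot (193,108). I choose the bar at (271,242).
- **Knob:** only the ball at (244,187).
- **Block:** yellow and brown blocks. The one meant is the grey block under the ram.

Run:
```python
from h import *
C=cloud('t0');p=cv2.imread('pics/t0.png')
for n,(u,v) in dict(grip=(271,242),g1=(250,236),g2=(293,248),knob=(244,187),bottle=(337,227),guide=(317,261),span=(222,170),shelfR=(268,330),shelfTop=(150,315),base1=(270,130),base2=(328,147),base3=(246,226),base4=(302,236),bench=(350,300),head=(290,175)).items(): print(n,C[v,u].round(3))
q=cv2.resize(p[110:280,180:360],None,fx=3.3,fy=3.3,interpolation=2);cv2.imwrite('pics/c1.png',q)
# wood block top: z~0.05, orange/brown & grey plate
x,y,z=C[...,0],C[...,1],C[...,2]
m=(z>.042)&(z<.058);m=m.astype(np.uint8);n,l,st,ce=cv2.connectedComponentsWithStats(m)
i=[k for k in range(1,n) if st[k,4]>100]
for k in i: print(k,st[k],ce[k])
vv,uu=np.indices(z.shape)
g=(uu>235)&(uu<335)&(vv>120)&(vv<250)&(z>.04)&(z<.08)
r=cv2.minAreaRect(C[g][:,:2].astype(np.float32));print(r,cv2.boxPoints(r).round(3))
b=p.max(-1)<60
gm=b&(uu>235)&(uu<305)&(vv>225)&(vv<260)&(z>.25)
print(gm.sum(),C[gm].mean(0).round(4),C[gm].max(0));r=cv2.minAreaRect(C[gm][:,:2].astype(np.float32));print(r)
km=b&(uu>233)&(uu<253)&(vv>180)&(vv<195)&(z>.2)
print(km.sum(),C[km].mean(0),C[km].max(0),C[km].min(0))
```

```text
grip [ 0.521 -0.191  0.346]
g1 [ 0.532 -0.148  0.345]
g2 [ 0.51  -0.235  0.345]
knob [ 0.64  -0.13   0.258]
bottle [ 0.563 -0.351  0.138]
guide [ 0.478 -0.315  0.025]
span [ 0.714 -0.058  0.004]
shelfR [ 0.354 -0.189  0.386]
shelfTop [0.382 0.027 0.422]
base1 [ 0.816 -0.183  0.048]
base2 [ 0.775 -0.335  0.05 ]
base3 [ 0.566 -0.126 -0.003]
base4 [ 0.542 -0.273  0.043]
bench [ 0.377 -0.408 -0.002]
head [ 0.665 -0.228  0.284]
1 [  0  57  26  49 381] [11.22572178 78.95538058]
13 [252 127  42  64 557] [266.60682226 154.29982047]
22 [278 138  54 102 956] [310.30125523 194.06380753]
23 [ 25 141  38  39 284] [ 43.79929577 154.50352113]
30 [ 60 193  21  40 103] [ 65.97087379 210.0776699 ]
32 [242 193  31  37 408] [254.29656863 214.67156863]
((0.6711775064468384, -0.2660161852836609), (0.2425912767648697, 0.26140308380126953), 75.47129821777344) [[ 0.514 -0.351]
 [ 0.767 -0.416]
 [ 0.828 -0.181]
 [ 0.575 -0.116]]
638 [ 0.5209 -0.1903  0.3469] [ 0.54394005 -0.13635912  1.38277329]
((0.5194330811500549, -0.19008374214172363), (0.1083640605211258, 0.02794736623764038), 75.0472412109375)
89 [ 0.63802992 -0.12791461  0.26762452] [ 0.64966715 -0.11388007  1.38277329] [ 0.50759914 -0.18023809  0.24609299]
```

View pics/c1.png

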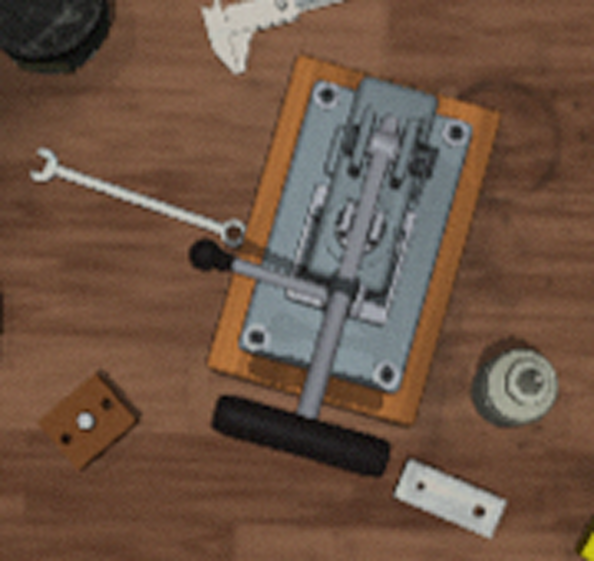

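```bash
cat >> h.py <<'E'
from scipy.spatial.transform import Rotation as Ro
TH=-0.257
X=np.array([np.cos(TH),np.sin(TH),0]);Y=np.array([-np.sin(TH),np.cos(TH),0])
O=np.array([.6205,-.2,0])*0+np.array([.5205,-.1915,0])+.1447*X
def P(x,y,z): return O+X*x/1e3+Y*y/1e3+np.array([0,0,z/1e3])
def rep(*tgts):
    s=ctrl.get_state();R=Ro.from_rotvec(s['tool_rot']).as_matrix()
    print('t',round(s['time'],2),'pos',s['position'].round(4),'press',[round(float(1e3*(s['position']-O)@a),1) for a in (X,Y,[0,0,1])],'F',s['ft_force'].round(1),'q',s['joint_positions'].round(2),'w',round(s['grip_width'],3),s['grip_force'].round(1) if hasattr(s['grip_force'],'round') else s['grip_force'])
    print('tool y vs pressx deg',np.degrees(np.arctan2(R[:,1]@Y,R[:,1]@X)).round(1),'z',R[:,2].round(3))
    for t in tgts: print('shift to',t,(R.T@(P(*t)-s['position'])*1e3).round(1))
E
python3 -m handwheel '[[0,0,0,-0.052,0,0,-10.6],[0,0,0,-0.052,0,0,-10.6],[0,0,0,-0.052,0,0,-10.6],[0,0,0,-0.052,0,0,-10.6],[0,0,0,-0.052,0,0,-10.6],[0,0,0,0,0,0,0]]'
python3 -c "
from h import *
print(O,P(-46,100,260));rep((-46,100,400),(-46,100,300),(-46,100,275))"
```

```text
time: 0.85
position: [0.2445, -0.6034, 0.4548]
tool_rot: [2.484, 1.91, -0.002]
ft_force: [0.0, 0.4, 0.7]
grip_width: 0.401
grip_force: 0.0
[ 0.6604476  -0.22827988  0.        ] [ 0.64137641 -0.1198719   0.26      ]
t 0.85 pos [ 0.2445 -0.6034  0.4548] press [-306.9, -468.5, 454.8] F [0.  0.4 0.7] q [ 1.25  0.36 -0.18  0.88  0.07  1.9   0.85] w 0.401 0.0
tool y vs pressx deg -0.2 z [ 0.004 -0.007 -1.   ]
shift to (-46, 100, 400) [569.6 259.   52.8]
shift to (-46, 100, 300) [570.2 258.4 152.8]
shift to (-46, 100, 275) [570.4 258.3 177.8]
```

```bash
python3 -m handwheel '[[0,0.047,0.0215,0,0,0,0],[0,0.047,0.0215,0,0,0,0],[0,0.047,0.0215,0,0,0,0],[0,0.047,0.0215,0,0,0,0],[0,0.047,0.0215,0,0,0,0],[0,0.047,0.0215,0,0,0,0],[0,0.047,0.0215,0,0,0,0],[0,0.047,0.0215,0,0,0,0],[0,0.047,0.0215,0,0,0,0],[0,0.047,0.0215,0,0,0,0],[0,0.047,0.0215,0,0,0,0],[0,0.047,0.0215,0,0,0,0]]'
python3 -c "
from h import *
rep((-46,100,400),(-46,100,275));a=snap('scene','s1')[0]"
```

```text
time: 2.35
position: [0.6394, -0.123, 0.4485]
tool_rot: [-2.492, -1.911, 0.003]
ft_force: [0.6, -1.7, 1.2]
grip_width: 0.009
grip_force: 0.0
t 2.35 pos [ 0.6394 -0.123   0.4485] press [-47.1, 96.5, 448.5] F [ 0.6 -1.7  1.2] q [ 0.45  0.4  -0.51  0.87  0.2   1.91 -0.22] w 0.009 0.0
tool y vs pressx deg -0.3 z [-0.002 -0.    -1.   ]
shift to (-46, 100, 400) [ 3.6  1.2 48.5]
shift to (-46, 100, 275) [  3.7   1.5 173.5]
```

View pics/s1.png

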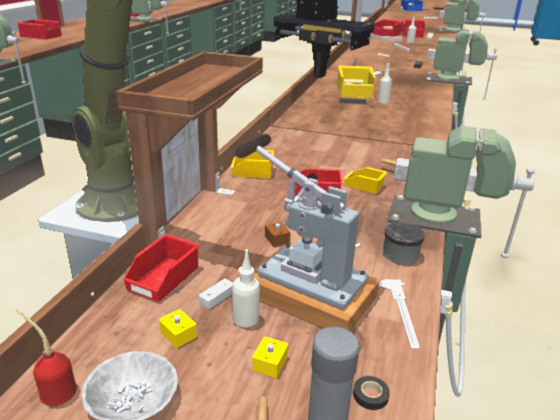

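The scene view shows the gripper high above the work at (320,50), with the arm clear of the shelf. Next I descend over the knob.

```bash
python3 -m handwheel '[[0,0.002,0,0.05,0,0,0],[0,0,0.001,0.05,0,0,0],[0,0,0,0.05,0,0,0],[0,0,0,0,0,0,0]]'
python3 -c "
from h import *
rep((-46,99,270));a=snap('wrist','w1')[0]"
```

```text
time: 2.9
position: [0.6367, -0.1228, 0.294]
tool_rot: [-2.486, -1.908, 0.013]
ft_force: [0.2, -0.1, 0.6]
grip_width: 0.006
grip_force: 0.0
t 2.9 pos [ 0.6367 -0.1228  0.294 ] press [-49.7, 96.0, 294.0] F [ 0.2 -0.1  0.6] q [ 0.53  0.34 -0.51  1.25  0.17  1.6  -0.22] w 0.006 0.0
tool y vs pressx deg -0.3 z [-0.011  0.001 -1.   ]
shift to (-46, 99, 270) [ 3.1  4.  23.9]
```

View pics/w1.png

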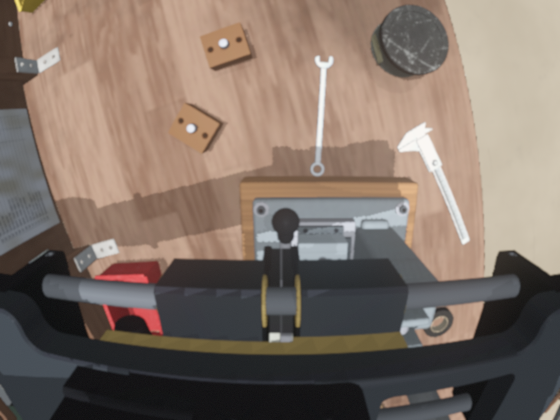

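The wrist view shows the knob at (286,222) and the shut fingers at (281,290). I check the knob's position by projection.

Run:
```python
from h import *
z=np.load('pics/w1.npz');K,R,t=z['K'],z['R'],z['t']
def pr(p):
    c=R@p+t;th=np.arctan2(np.hypot(*c[:2]),c[2]);u=c[:2]/np.hypot(*c[:2])*th
    return (u*[K[0,0],K[1,1]]+K[:2,2]).round(1)
def back(u,v,d):
    a=(np.array([u,v])-K[:2,2])/[K[0,0],K[1,1]];th=np.hypot(*a)
    c=np.array([*(a/th*np.tan(th)),1])*d;p=R.T@(c-t);q=p-O;return p.round(4),(1e3*np.array([q@X,q@Y,q[2]])).round(1)
s=ctrl.get_state()['position']
print('tcp',pr(s),'knob exp',pr(P(-46,94,249)), 'cam', -R.T@t)
d=z['d'];print(d[222,286],d[216,286],back(286,222,d[222,286]),back(286,216,d[216,286]))
```

```text
tcp [283.3 242.9] knob exp [285.7 221.9] cam [ 0.65940292 -0.04747724  0.48900263]
0.24109599 0.2417134 (array([ 0.641 , -0.1221,  0.2603]), array([-45.8,  97.7, 260.3])) (array([ 0.642 , -0.1182,  0.2585]), array([-45.8, 101.8, 258.5]))
```

The knob matches its predicted pixel exactly.

```bash
python3 -m handwheel '[[0,0.003,0.004,0.015,0,0,0],[0,0,0,0.015,0,0,0],[0,0,0,0.01,0,0,0],[0,0,0,0.01,0,0,0]]'; python3 -m handwheel '[[0,0,0,0.01,0,0,0],[0,0,0,0.01,0,0,0],[0,0,0,0,0,0,0]]' 
python3 -c "
from h import *
rep((-46,99,205));a=snap('wrist','w2')[0]"
```

```text
time: 3.45
position: [0.645, -0.1207, 0.2496]
tool_rot: [2.491, 1.913, 0.0]
ft_force: [-0.9, 0.3, -0.4]
grip_width: 0.006
grip_force: 0.0
time: 3.82
position: [0.6446, -0.1206, 0.2292]
tool_rot: [-2.491, -1.913, 0.001]
ft_force: [0.4, 0.6, -0.7]
grip_width: 0.004
grip_force: 0.0
t 3.83 pos [ 0.6446 -0.1206  0.2292] press [-42.7, 100.1, 229.2] F [ 0.4  0.6 -0.7] q [ 0.53  0.36 -0.51  1.36  0.18  1.47 -0.24] w 0.004 0.0
tool y vs pressx deg -0.2 z [-0.001  0.    -1.   ]
shift to (-46, 99, 205) [-1.1 -3.3 24.2]
```

```bash
python3 -m handwheel '[[0,-0.001,-0.003,0.012,0,0,0],[0,0,0,0.012,0,0,0],[0,0,0,0.005,0,0,0],[0,0,0,0,0,0,0]]'
python3 -c "
from h import *
rep((-46,99,205));a=snap('wrist','w3')[0]
cv2.imwrite('pics/w3c.png',np.hstack([cv2.imread('pics/w2.png')[170:350,180:400],a[170:350,180:400]]))"
```

```text
time: 4.38
position: [0.6473, -0.1145, 0.2112]
tool_rot: [2.481, 1.915, 0.024]
ft_force: [-1.6, 8.6, 27.1]
grip_width: 0.006
grip_force: 14.0
t 4.38 pos [ 0.6473 -0.1145  0.2112] press [-41.6, 106.7, 211.2] F [-1.6  8.6 27.1] q [ 0.53  0.36 -0.52  1.4   0.17  1.41 -0.24] w 0.006 13.953413218259811
tool y vs pressx deg 0.1 z [ 0.017  0.004 -1.   ]
shift to (-46, 99, 205) [-7.8 -4.5  6.1]
```

View pics/w3c.png

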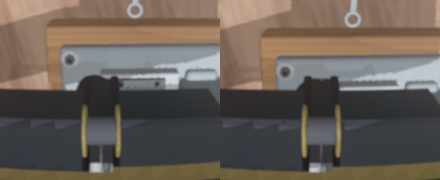

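```bash
python3 -m handwheel '[[0,0,0,-0.03,0,0,0],[0,0,0,-0.04,0,0,0],[0,0.03,0,-0.03,0,0,0],[0,0.04,0,0,0,0,0],[0,0,0,0,0,0,0]]'
python3 -c "
from h import *
rep((-46,99,205));a=snap('wrist','w4')[0];b=snap('scene','s4')[0]
cv2.imwrite('pics/w4c.png',np.hstack([a[100:420,100:480],cv2.resize(b[120:280,220:400],None,fx=2,fy=2)]))"
```

```text
time: 5.05
position: [0.6603, -0.0478, 0.3016]
tool_rot: [-2.484, -1.922, -0.004]
ft_force: [0.4, 0.2, -0.0]
grip_width: 0.001
grip_force: 0.0
t 5.05 pos [ 0.6603 -0.0478  0.3016] press [-46.1, 174.5, 301.6] F [ 0.4  0.2 -0. ] q [ 0.42  0.37 -0.55  1.21  0.19  1.61 -0.34] w 0.001 0.0
tool y vs pressx deg 0.2 z [ 0.001  0.003 -1.   ]
shift to (-46, 99, 205) [-75.8  -0.2  96.4]
```

View pics/w4c.png

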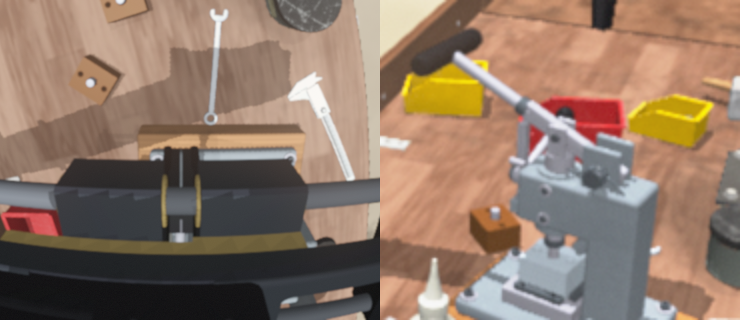

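Run:
```python
from h import *
z=np.load('pics/s4.npz');K,R,t=z['K'],z['R'],z['t']
def pr(p): c=R@p+t;c=K@c;return (c[:2]/c[2]).round(1)
for c in (0,.1,.2,.35,.7): print(c,pr(P(-46,100*np.cos(.35-c),215+100*np.sin(.35-c))))
C=cloud('s4');p=cv2.imread('pics/s4.png')
vv,uu=np.indices(p.shape[:2]);m=(p.max(-1)<50)&(uu>295)&(uu<330)&(vv>160)&(vv<200)
q=C[m]-O;print(m.sum(),np.median(uu[m]),np.median(vv[m]),[1e3*np.median(q@a) for a in (X,Y,[0,0,1.])])
print(pr(P(-144,0,335)))
```

```text
0 [312.8 177.4]
0.1 [313.1 180.7]
0.2 [313.3 184.2]
0.35 [313.1 189.8]
0.7 [311.  203.8]
4 312.0 176.5 [np.float64(-44.6548294480549), np.float64(87.23481740862138), np.float64(254.46204382852085)]
[254.5 145.3]
```

Run:
```python
from h import *
for f in ('w1','w2','w3'):
    z=np.load(f'pics/{f}.npz');K,R,t,d=z['K'],z['R'],z['t'],z['d']
    def pr(p):
        c=R@p+t;th=np.arctan2(np.hypot(*c[:2]),c[2]);u=c[:2]/np.hypot(*c[:2])*th
        return (u*[K[0,0],K[1,1]]+K[:2,2]).round(0)
    print(f,[ (c,pr(P(-46,100*np.cos(.35-c),215+100*np.sin(.35-c))).tolist()) for c in (0,.2,.35,.7)])
    v,u=np.indices(d.shape);a=(np.stack([u,v],-1)-K[:2,2])/[K[0,0],K[1,1]];th=np.hypot(a[...,0],a[...,1])+1e-9
    c=np.concatenate([a/th[...,None]*np.tan(th)[...,None],np.ones(d.shape+(1,))],-1)*d[...,None]
    p=(c-t)@R-O;Q=1e3*np.stack([p@X,p@Y,p[...,2]],-1)
    for vv in range(205,300,6): print(vv,[tuple(int(k) for k in Q[vv,uu]) for uu in (258,266,274,280,286,292)])
```

```text
w1 [(0, [286.0, 222.0]), (0.2, [286.0, 209.0]), (0.35, [286.0, 203.0]), (0.7, [285.0, 200.0])]
205 [(-82, 58, 71), (-71, 58, 72), (-60, 57, 70), (-52, 57, 70), (-44, 58, 72), (-36, 57, 69)]
211 [(-82, 51, 77), (-71, 49, 71), (-61, 49, 69), (-50, 104, 253), (-45, 104, 254), (-41, 104, 252)]
217 [(-82, 41, 70), (-71, 41, 71), (-54, 99, 254), (-50, 100, 258), (-45, 100, 257), (-41, 100, 256)]
223 [(-83, 32, 69), (-72, 32, 70), (-54, 95, 257), (-50, 96, 258), (-45, 96, 260), (-41, 96, 259)]
229 [(-83, 23, 70), (-72, 23, 70), (-54, 90, 255), (-50, 91, 258), (-45, 92, 260), (-41, 91, 258)]
235 [(-83, 15, 70), (-72, 15, 70), (-61, 14, 69), (-50, 84, 251), (-45, 85, 256), (-41, 83, 250)]
241 [(-83, 5, 69), (-72, 6, 70), (-61, 6, 70), (-50, 79, 251), (-45, 78, 250), (-37, 14, 90)]
247 [(-84, -3, 68), (-56, 107, 330), (-61, -3, 70), (-50, 71, 245), (-45, 71, 246), (-42, 107, 329)]
253 [(-84, -12, 70), (-56, 106, 337), (-52, 105, 334), (-49, 105, 333), (-46, 105, 333), (-43, 106, 336)]
259 [(-84, -21, 69), (-55, 107, 345), (-52, 105, 340), (-49, 105, 341), (-46, 105, 340), (-43, 106, 344)]
265 
[... 3366 characters left out ...]
, 259), (-42, 115, 257), (-39, 115, 257), (-36, 116, 260)]
265 [(-49, 143, 322), (-49, 116, 267), (-45, 115, 264), (-42, 115, 264), (-39, 115, 265), (-36, 116, 267)]
271 [(-49, 143, 326), (-48, 117, 275), (-45, 115, 272), (-42, 113, 267), (-39, 115, 271), (-37, 115, 272)]
277 [(-49, 143, 331), (-47, 139, 323), (-45, 115, 277), (-42, 110, 268), (-39, 115, 277), (-37, 115, 278)]
283 [(-49, 143, 333), (-47, 138, 325), (-45, 115, 283), (-42, 107, 268), (-40, 115, 283), (-37, 115, 283)]
289 [(-48, 143, 336), (-47, 139, 329), (-45, 138, 328), (-43, 138, 328), (-41, 139, 329), (-39, 137, 327)]
295 [(-48, 141, 337), (-47, 137, 330), (-45, 137, 330), (-43, 137, 330), (-41, 137, 329), (-40, 137, 329)]
```

Run:
```python
from h import *
for f,T in (('s1',[.6394,-.123,.4485]),('s4',[.6603,-.0478,.3016])):
    z=np.load(f'pics/{f}.npz');K,R,t=z['K'],z['R'],z['t']
    c=K@(R@np.array(T)+t);px=(c[:2]/c[2]);print(f,px.round(1))
    C=cloud(f);u=int(round(px[0]))
    p=cv2.imread(f'pics/{f}.png')
    for v in range(int(px[1])-24,int(px[1])+6,3): print(v,C[v,u].round(3),C[v,u-4].round(3),C[v,u+4].round(3),p[v,u])
```

```text
s1 [318.7  91.2]
67 [ 0.639 -0.133  0.501] [ 0.631 -0.135  0.501] [ 0.646 -0.128  0.501] [43 39 41]
70 [ 0.639 -0.133  0.495] [ 0.631 -0.134  0.495] [ 0.647 -0.132  0.496] [43 40 43]
73 [ 0.64  -0.134  0.489] [ 0.631 -0.132  0.488] [ 0.647 -0.13   0.489] [38 39 40]
76 [ 0.64  -0.133  0.483] [0.227 1.616 0.033] [ 0.648 -0.129  0.483] [38 37 37]
79 [ 0.235  1.689 -0.   ] [0.226 1.627 0.014] [0.26  1.678 0.005] [ 98 127 176]
82 [ 0.248  1.633 -0.002] [0.231 1.607 0.002] [0.273 1.623 0.003] [ 88 118 165]
85 [ 2.640e-01  1.568e+00 -1.000e-03] [ 0.241  1.568 -0.004] [0.287 1.562 0.003] [102 133 185]
88 [0.281 1.494 0.003] [2.600e-01 1.493e+00 1.000e-03] [ 2.980e-01  1.516e+00 -1.000e-03] [107 139 193]
91 [0.297 1.427 0.006] [2.730e-01 1.438e+00 1.000e-03] [0.314 1.449 0.002] [101 134 186]
94 [ 0.303  1.408 -0.004] [0.289 1.374 0.003] [0.327 1.394 0.002] [109 141 193]
s4 [330.6 145.4]
121 [ 0.659 -0.061  0.366] [ 0.65  -0.061  0.364] [ 0.669 -0.065  0.368] [43 42 45]
124 [ 0.66  -0.063  0.359] [ 0.65  -0.06   0.357] [ 0.668 -0.055  0.358] [45 42 47]
127 [ 0.659 -0.057  0.35 ] [ 0.651 -0.06   0.35 ] [ 0.668 -0.054  0.35 ] [40 41 39]
130 [ 0.661 -0.063  0.345] [ 0.651 -0.059  0.342] [ 0.668 -0.053  0.343] [41 39 40]
133 [ 0.661 -0.062  0.338] [ 0.651 -0.057  0.334] [ 0.668 -0.049  0.334] [34 32 29]
136 [0.497 0.809 0.002] [0.481 0.808 0.   ] [ 0.511  0.827 -0.002] [122 150 199]
139 [ 0.503  0.782 -0.   ] [0.489 0.77  0.002] [ 0.519  0.788 -0.   ] [136 165 218]
142 [0.512 0.742 0.002] [0.496 0.741 0.   ] [ 0.524  0.761 -0.003] [139 172 224]
145 [ 0.516  0.723 -0.003] [0.504 0.703 0.003] [ 0.532  0.726 -0.002] [131 161 216]
148 [0.525 0.684 0.   ] [ 0.508  0.686 -0.003] [0.541 0.682 0.003] [115 144 198]
```

Both the scene and wrist depth images show that the real fingertips end about 33 mm above the reported TCP. So the first push only moved the knob part-way, and the catch swung back to 0. I correct for the offset and repeat in small steps.

```bash
python3 -m handwheel '[[0,-0.04,0.002,0,0,0,0],[0,-0.037,0.001,0,0,0,0],[0,0,0,0.035,0,0,0],[0,0,0,0.025,0,0,0],[0,0,0,0,0,0,0]]'
python3 -c "
from h import *
rep((-44,97,230))"
```

```text
time: 5.78
position: [0.6409, -0.1304, 0.2385]
tool_rot: [-2.492, -1.909, 0.006]
ft_force: [-0.0, -0.9, 0.5]
grip_width: 0.008
grip_force: 0.0
t 5.78 pos [ 0.6409 -0.1304  0.2385] press [-43.8, 89.7, 238.5] F [-0.  -0.9  0.5] q [ 0.54  0.36 -0.51  1.35  0.17  1.49 -0.22] w 0.008 0.0
tool y vs pressx deg -0.4 z [-0.005 -0.    -1.   ]
shift to (-44, 97, 230) [ 7.3 -0.2  8.5]
```

```bash
python3 -m handwheel '[[0,0.007,0,0.005,0,0,0],[0,0,0,0.007,0,0,0],[0,0,0,0,0,0,0]]';python3 -m handwheel '[[0,0,0,0.007,0,0,0],[0,0,0,0,0,0,0]]';python3 -m handwheel '[[0,0,0,0.007,0,0,0],[0,0,0,0,0,0,0]]'
python3 -c "
from h import *
rep((-44,97,230))"
```

```text
time: 6.15
position: [0.6446, -0.1213, 0.2289]
tool_rot: [2.491, 1.914, -0.001]
ft_force: [0.0, -0.8, 0.5]
grip_width: 0.005
grip_force: 0.0
time: 6.4
position: [0.6456, -0.12, 0.2244]
tool_rot: [2.489, 1.914, 0.005]
ft_force: [-1.4, 1.6, 7.6]
grip_width: 0.004
grip_force: 3.7
time: 6.65
position: [0.6463, -0.1181, 0.2195]
tool_rot: [2.488, 1.916, 0.009]
ft_force: [-2.4, 4.8, 14.3]
grip_width: 0.004
grip_force: 6.7
t 6.65 pos [ 0.6463 -0.1181  0.2195] press [-41.7, 103.0, 219.5] F [-2.4  4.8 14.3] q [ 0.53  0.36 -0.52  1.38  0.18  1.44 -0.24] w 0.004 6.689485497772694
tool y vs pressx deg -0.1 z [ 0.006  0.002 -1.   ]
shift to (-44, 97, 230) [ -5.9  -2.2 -10.5]
```

Run:
```python
from h import *
a=snap('scene','s5')[0];b=snap('wrist','w5')[0]
l=cv2.resize(a[40:240,200:400],(560,560),interpolation=2)
cv2.imwrite('pics/s5c.png',l)
```

```text
(no output)
```

View pics/s5c.png

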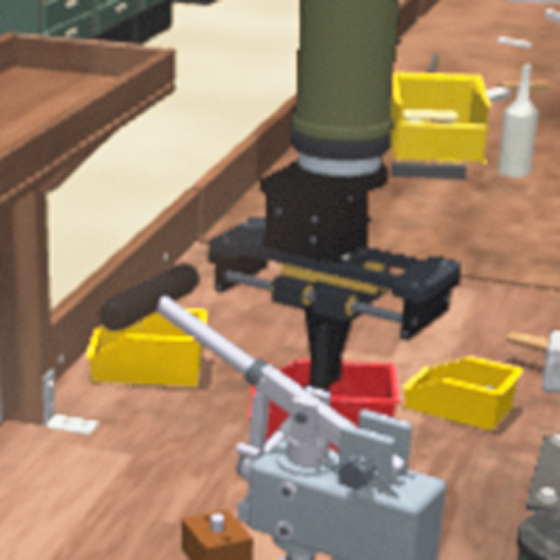

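Run:
```python
from h import *
z=np.load('pics/w5.npz');K,R,t,d=z['K'],z['R'],z['t'],z['d']
v,u=np.indices(d.shape);a=(np.stack([u,v],-1)-K[:2,2])/[K[0,0],K[1,1]];th=np.hypot(a[...,0],a[...,1])+1e-9
c=np.concatenate([a/th[...,None]*np.tan(th)[...,None],np.ones(d.shape+(1,))],-1)*d[...,None]
p=(c-t)@R-O;Q=1e3*np.stack([p@X,p@Y,p[...,2]],-1)
def pts(Q): return Q[(Q[...,2]>170)&(Q[...,2]<320)&(abs(Q[...,0]+46)<20)&(Q[...,1]>60)&(Q[...,1]<125)]
from scipy.optimize import least_squares
def fit(q,n):
    print(n,len(q),q.min(0).round(0),q.max(0).round(0))
    f=lambda c:np.minimum(abs(np.linalg.norm(q-[-46,100*np.cos(.35-c),215+100*np.sin(.35-c)],axis=1)-11),6).sum()
    cs=np.linspace(-.05,.75,81);e=[f(k) for k in cs];i=np.argsort(e)[:4];print(cs[i],np.array(e)[i])
fit(pts(Q),'wrist')
for g in ('s0','s4','s5'):
    q=(cloud(g)-O);q=1e3*np.stack([q@X,q@Y,q[...,2]],-1);fit(pts(q),g)
    G=q[(abs(q[...,1])<60)&(q[...,0]<-120)&(q[...,0]>-175)&(q[...,2]>220)&(q[...,2]<365)];print(' grip',len(G),G.mean(0).round(1),np.percentile(G,[2,98],axis=0).round(0))
# tip surface near
w=Q[(Q[...,1]<160)&(Q[...,1]>20)&(Q[...,2]>300)&(Q[...,2]<365)];print('wrist low parts',len(w),w.min(0),w.max(0))
```

```text
wrist 1870 [-57.  92. 238.] [-32. 114. 320.]
[0.08 0.09 0.07 0.1 ] [10816.44934462 10817.46080227 10822.66355787 10827.74433943]
s0 49 [-55.  80. 247.] [-36. 101. 262.]
[ 0.   -0.01  0.01  0.02] [62.66803362 69.90623004 70.33309802 86.36257235]
 grip 456 [-138.1  -12.2  339.6] [[-152.  -56.  326.]
 [-123.   48.  348.]]
s4 49 [-54.  81. 248.] [-36.  99. 262.]
[ 0.   -0.01  0.01 -0.02] [61.99208197 66.41794977 72.10094729 75.6422981 ]
 grip 457 [-138.1  -12.4  339.5] [[-152.  -56.  326.]
 [-123.   47.  348.]]
s5 341 [-59.  85. 246.] [-26. 114. 319.]
[-0.05 -0.04 -0.03 -0.02] [1870.90535809 1880.95579257 1888.00276239 1893.89635311]
 grip 459 [-138.1  -12.2  339.5] [[-151.  -56.  326.]
 [-123.   47.  348.]]
wrist low parts 57388 [-137.6404998    65.71506622  300.04508116] [ 52.79576434 140.99968646 364.99992975]
```

```bash
python3 -m handwheel '[[0,0,0,0,0,0,0],[0,0,0,0,0,0,0],[0,0,0,0,0,0,0],[0,0,0,0,0,0,0]]'|head -4; python3 -m handwheel '[[0,0.003,0,0.004,0,0,0],[0,0,0,0,0,0,0]]'|head -4
```

```text
time: 7.25
position: [0.6463, -0.1181, 0.2194]
tool_rot: [2.488, 1.916, 0.009]
ft_force: [-2.6, 5.4, 13.0]
time: 7.5
position: [0.6467, -0.1168, 0.2161]
tool_rot: [2.488, 1.913, 0.007]
ft_force: [-4.6, 2.6, 16.0]
```

```bash
python3 -m handwheel '[[0,0.001,-0.004,0.006,0,0,0],[0,0,0,0,0,0,0]]'|head -4; python3 -m handwheel '[[0,0.001,0,0.006,0,0,0],[0,0,0,0,0,0,0]]'|head -4;  python3 -m handwheel '[[0,0.001,0,0.006,0,0,0],[0,0,0,0,0,0,0]]'
python3 -c "
from h import *
rep((-44,97,230))"
```

```text
time: 7.75
position: [0.6429, -0.1159, 0.2066]
tool_rot: [2.489, 1.913, 0.004]
ft_force: [0.2, 1.5, 2.1]
time: 8.0
position: [0.6409, -0.1162, 0.1973]
tool_rot: [-2.49, -1.912, 0.004]
ft_force: [-0.0, 0.4, -0.4]
time: 8.25
position: [0.6416, -0.1149, 0.1917]
tool_rot: [-2.49, -1.912, 0.003]
ft_force: [-0.0, 0.1, 0.7]
grip_width: 0.005
grip_force: 0.0
t 8.25 pos [ 0.6416 -0.1149  0.1917] press [-47.1, 104.9, 191.7] F [-0.   0.1  0.7] q [ 0.53  0.37 -0.52  1.43  0.18  1.39 -0.25] w 0.005 0.0
tool y vs pressx deg -0.2 z [-0.002  0.    -1.   ]
shift to (-44, 97, 230) [ -7.9   3.  -38.3]
```

The force has dropped, so the catch should have swung. I lift and measure.

```bash
python3 -m handwheel '[[0,0,0,-0.04,0,0,0],[0,0,0,-0.05,0,0,0],[0.087,0,0,-0.05,0,0,0],[0.087,0,0,-0.04,0,0,0],[0.087,0,0,0,0,0,0]]'
python3 - <<'E'
from h import *
rep((-145,33,370))
a=snap('scene','s6')[0];q=cloud('s6')-O;Q=1e3*np.stack([q@X,q@Y,q[...,2]],-1)
for c in (0,.7):
    k=np.array([-46,100*np.cos(.35-c),215+100*np.sin(.35-c)]);print(c,(abs(np.linalg.norm(Q-k,axis=-1)-11)<3).sum())
G=Q[(abs(Q[...,1])<60)&(Q[...,0]<-120)&(Q[...,0]>-175)&(Q[...,2]>220)&(Q[...,2]<355)];print(len(G),G.mean(0))
E
```

```text
time: 8.88
position: [0.6437, -0.1146, 0.377]
tool_rot: [2.488, 1.911, 0.007]
ft_force: [-0.4, 0.2, 0.2]
grip_width: 0.262
grip_force: 0.0
t 8.88 pos [ 0.6437 -0.1146  0.377 ] press [-45.1, 105.7, 377.0] F [-0.4  0.2  0.2] q [ 0.49  0.36 -0.52  1.08  0.18  1.74 -0.23] w 0.262 0.0
tool y vs pressx deg -0.2 z [ 0.007 -0.001 -1.   ]
shift to (-145, 33, 370) [-73.1 -99.6   6.3]
0 0
0.7 0
458 [-138.14286977  -12.21363545  339.50834225]
```

```bash
python3 -m handwheel '[[0.087,-0.024,-0.033,0,0,0,0],[0.087,-0.024,-0.033,0,0,0,0],[0.087,-0.024,-0.033,0,0,0,0],[0.087,0,0,0,0,0,0],[0.087,0,0,0,0,0,0]]'
python3 - <<'E'
from h import *
rep((-145,33,283))
b=snap('wrist','w7')[0]; a=snap('scene','s7')[0]
cv2.imwrite('pics/w7c.png',np.hstack([cv2.resize(b[60:420,60:500],(440,360)),cv2.resize(a[60:240,220:400],(360,360))]))
E
```

```text
time: 9.55
position: [0.5281, -0.1585, 0.3721]
tool_rot: [-2.491, -1.913, 0.001]
ft_force: [0.4, -0.2, 0.9]
grip_width: 0.88
grip_force: 0.0
t 9.55 pos [ 0.5281 -0.1585  0.3721] press [-145.8, 33.8, 372.1] F [ 0.4 -0.2  0.9] q [ 0.69  0.11 -0.49  1.35  0.05  1.69 -0.06] w 0.88 0.0
tool y vs pressx deg -0.2 z [-0.001  0.001 -1.   ]
shift to (-145, 33, 283) [-0.8  0.9 89.1]
```

View pics/w7c.png

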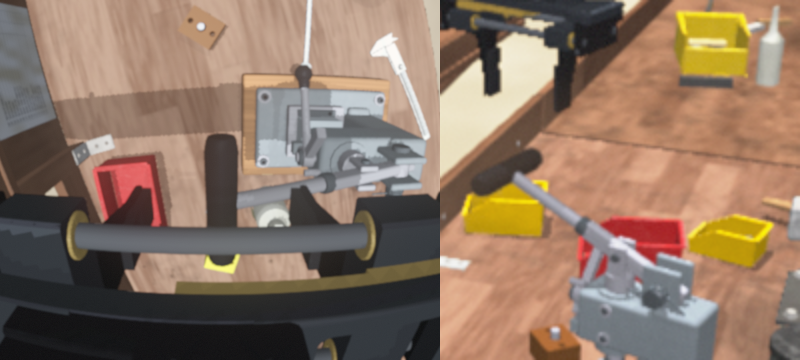

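The wrist view shows the knob swung out and low at about (303,75). The grip bar at (220,200) is centred between the open fingers, and the scene view shows the strut leaning clear. I descend and pinch.

```bash
python3 -m handwheel '[[0.087,0,0.001,0.045,0,0,0],[0.087,0,0,0.04,0,0,0],[0.087,0,0,0.004,0,0,0],[0.087,0,0,0,0,0,0]]'; python3 -m handwheel '[[0.02,0,0,0,0,0,0],[0.02,0,0,0,0,0,0],[0.02,0,0,0,0,0,0],[0.02,0,0,0,0,0,0],[0,0,0,0,0,0,0],[0,0,0,0,0,0,0]]' 50
python3 -c "
from h import *
rep((-145,33,283))"
```

```text
time: 10.15
position: [0.5299, -0.1586, 0.2849]
tool_rot: [2.49, 1.915, 0.001]
ft_force: [-0.0, -0.1, 0.9]
grip_width: 0.996
grip_force: 0.0
time: 10.9
position: [0.529, -0.159, 0.284]
tool_rot: [2.492, 1.913, -0.0]
ft_force: [-0.4, -0.1, -0.1]
grip_width: 0.403
grip_force: 0.0
t 10.9 pos [ 0.529 -0.159  0.284] press [-144.7, 33.6, 284.0] F [-0.4 -0.1 -0.1] q [ 0.7   0.11 -0.49  1.53  0.05  1.51 -0.06] w 0.403 0.0
tool y vs pressx deg -0.2 z [-0. -0. -1.]
shift to (-145, 33, 283) [-0.6 -0.3  1. ]
```

```bash
python3 -m handwheel '[[0,0,0,0,0,0,0],[0,0,0,0,0,0,0],[0,0,0,0,0,0,0]]' 50
```

```text
time: 11.28
position: [0.528, -0.1588, 0.2839]
tool_rot: [-2.49, -1.913, 0.003]
ft_force: [-5.9, 1.3, 1.7]
grip_width: 0.285
grip_force: 49.9
```

```bash
python3 -m handwheel '[[0,0,-0.0025,0.007,0,0,0],[0,0,-0.0023,0.007,0,0,0],[0,0,-0.0021,0.007,0,0,0],[0,0,-0.0018,0.007,0,0,0],[0,0,-0.0016,0.007,0,0,0],[0,0,-0.0014,0.007,0,0,0],[0,0,0,0,0,0,0]]' 50
python3 -c "
from h import *
rep((-145,33,283));snap('scene','s8');q=cloud('s8')-O;Q=1e3*np.stack([q@X,q@Y,q[...,2]],-1)
G=Q[(abs(Q[...,1]+25)<30)&(Q[...,0]<-120)&(Q[...,0]>-190)&(Q[...,2]>220)&(Q[...,2]<355)];print(len(G),G.mean(0),G.max(0))"
```

```text
time: 12.15
position: [0.5174, -0.156, 0.2441]
tool_rot: [2.49, 1.913, -0.001]
ft_force: [-8.3, 2.9, 10.6]
grip_width: 0.283
grip_force: 50.1
t 12.15 pos [ 0.5174 -0.156   0.2441] press [-156.7, 33.6, 244.1] F [-8.3  2.9 10.6] q [ 0.7   0.09 -0.49  1.63  0.04  1.43 -0.05] w 0.283 50.08741959929466
tool y vs pressx deg -0.2 z [ 0.001 -0.002 -1.   ]
shift to (-145, 33, 283) [ -0.6  11.7 -38.9]
338 [-147.87151447  -23.5059828   306.06740731] [-120.33166852    4.87342862  354.92616855]
```

```bash
cat >> h.py <<'E'
def lever(f):
    q=cloud(f)-O;Q=1e3*np.stack([q@X,q@Y,q[...,2]],-1)
    best=[]
    for k in np.arange(-.02,.55,.005):
        a=.38-k;d=np.stack([-np.cos(a),0,np.sin(a)]);r=Q-[55,0,255];s=r@d
        g=np.array([55-215*np.cos(a),0,255+215*np.sin(a)]);rg=Q-g
        m=(abs(rg[...,1]+25)<28);rad=np.hypot(rg[...,0],rg[...,2]);best.append(((m&(abs(rad-13)<2)).sum(),round(k,3)))
    print('q est',sorted(best)[-4:])
E
python3 -c "
from h import *
for f in('s0','s7','s8'):lever(f)"
python3 -m handwheel '[[0,0,-0.001,0.007,0,0,0],[0,0,-0.001,0.007,0,0,0],[0,0,-0.0005,0.007,0,0,0],[0,0,0,0,0,0,0]]' 50
python3 -c "
from h import *
rep();snap('scene','s9');lever('s9')"
```

```text
q est [(np.int64(141), np.float64(-0.005)), (np.int64(154), np.float64(0.01)), (np.int64(170), np.float64(0.0)), (np.int64(176), np.float64(0.005))]
q est [(np.int64(129), np.float64(-0.005)), (np.int64(156), np.float64(0.01)), (np.int64(163), np.float64(0.0)), (np.int64(174), np.float64(0.005))]
q est [(np.int64(121), np.float64(0.195)), (np.int64(147), np.float64(0.18)), (np.int64(154), np.float64(0.19)), (np.int64(160), np.float64(0.185))]
time: 12.7
position: [0.5144, -0.1552, 0.2225]
tool_rot: [-2.491, -1.914, 0.002]
ft_force: [-9.6, 2.1, 9.5]
grip_width: 0.277
grip_force: 49.9
t 12.7 pos [ 0.5144 -0.1552  0.2225] press [-159.9, 33.6, 222.5] F [-9.6  2.1  9.5] q [ 0.71  0.09 -0.49  1.67  0.05  1.39 -0.05] w 0.277 49.94042940437794
tool y vs pressx deg -0.2 z [-0.001 -0.001 -1.   ]
q est [(np.int64(113), np.float64(0.29)), (np.int64(143), np.float64(0.275)), (np.int64(154), np.float64(0.285)), (np.int64(159), np.float64(0.28))]
```

```bash
python3 -m handwheel '[[0,0,0.001,0.006,0,0,0],[0,0,0.001,0.006,0,0,0],[0,0,0.001,0.006,0,0,0],[0,0,0,0.005,0,0,0],[0,0,0,0,0,0,0],[0,0,0,0,0,0,0]]' 55
python3 -c "
from h import *
rep();snap('scene','s10');lever('s10')"
```

```text
time: 13.5
position: [0.5128, -0.1548, 0.199]
tool_rot: [-2.485, -1.909, 0.013]
ft_force: [-19.9, 4.8, 15.3]
grip_width: 0.281
grip_force: 53.6
t 13.5 pos [ 0.5128 -0.1548  0.199 ] press [-161.4, 33.5, 199.0] F [-19.9   4.8  15.3] q [ 0.7   0.11 -0.49  1.7   0.05  1.36 -0.06] w 0.281 53.56422185897827
tool y vs pressx deg -0.2 z [-0.011  0.001 -1.   ]
q est [(np.int64(126), np.float64(0.39)), (np.int64(136), np.float64(0.375)), (np.int64(147), np.float64(0.385)), (np.int64(152), np.float64(0.38))]
```

```bash
python3 -m handwheel '[[0,0,-0.002,0.002,0,0,0],[0,0,-0.002,0.002,0,0,0],[0,0,-0.002,0.001,0,0,0],[0,0,0,0,0,0,0],[0,0,0,0,0,0,0]]' 55
python3 -c "
from h import *
rep();snap('scene','s11');lever('s11')"
```

```text
time: 14.18
position: [0.5135, -0.155, 0.1965]
tool_rot: [2.488, 1.911, 0.002]
ft_force: [-7.9, 0.7, 14.7]
grip_width: 0.281
grip_force: 53.5
t 14.18 pos [ 0.5135 -0.155   0.1965] press [-160.7, 33.5, 196.5] F [-7.9  0.7 14.7] q [ 0.71  0.1  -0.49  1.71  0.05  1.34 -0.06] w 0.281 53.53465050458908
tool y vs pressx deg -0.2 z [ 0.004 -0.003 -1.   ]
q est [(np.int64(123), np.float64(0.385)), (np.int64(130), np.float64(0.4)), (np.int64(145), np.float64(0.395)), (np.int64(147), np.float64(0.39))]
```

```bash
python3 -m handwheel '[[0,0,-0.001,0.002,0,0,0],[0,0,0,0,0,0,0],[0,0,0,0,0,0,0],[0,0,0,0,0,0,0],[0,0,0,0,0,0,0],[0,0,0,0,0,0,0],[0,0,0,0,0,0,0]]' 55
python3 -c "
from h import *
rep();a=snap('scene','s12')[0];lever('s12');cv2.imwrite('pics/s12c.png',np.hstack([cv2.resize(a[130:330,200:400],(400,400),interpolation=2),cv2.resize(a[215:285,270:340],(400,400),interpolation=2)]))"
```

```text
time: 15.1
position: [0.5137, -0.1551, 0.1951]
tool_rot: [2.486, 1.91, 0.005]
ft_force: [-6.3, 0.7, 15.5]
grip_width: 0.279
grip_force: 53.5
t 15.1 pos [ 0.5137 -0.1551  0.1951] press [-160.5, 33.5, 195.1] F [-6.3  0.7 15.5] q [ 0.71  0.1  -0.49  1.72  0.05  1.33 -0.06] w 0.279 53.499254286289215
tool y vs pressx deg -0.2 z [ 0.006 -0.003 -1.   ]
q est [(np.int64(109), np.float64(0.39)), (np.int64(134), np.float64(0.395)), (np.int64(141), np.float64(0.405)), (np.int64(151), np.float64(0.4))]
```

View pics/s12c.png

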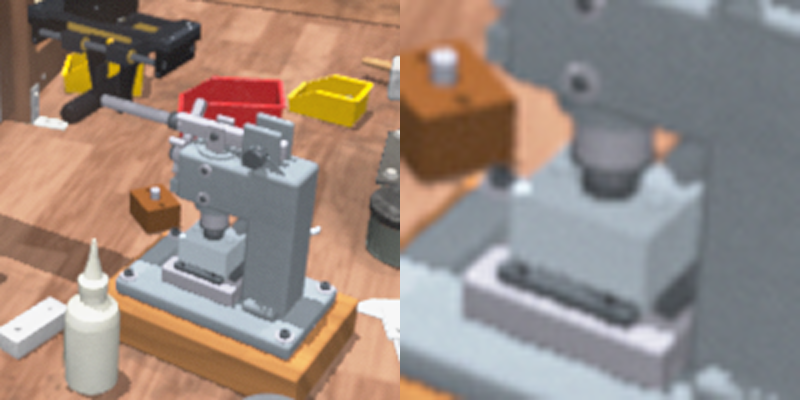

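The scene view shows the lever level and still held by the gripper. The nose stands on the block at about (610,180) in the zoomed half, and the bottle and guide block are where they were. The image fit gives q at about 0.40, and the reading is steady, so I hand it in.

```bash
python3 -c "
from bench import ctrl
print(ctrl.close_job())"
```

```text
the job is handed in; nothing more can be done
None
```

I handed the job in at about 15 s: the catch is swung clear, the nose is pressed onto the block about half-way in (lever about 0.40 rad by image fit), and the gripper is still holding the lever there; the bottle and guide block show in place in the last view, but I did not re-check the spanner.

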